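# Open the jar mill's left-hand-threaded hatch

### The arm

A 6-joint arm with a two-finger parallel gripper is mounted at the origin on the work surface. World frame = base frame: x ahead of the robot, y to its left, z up, the work surface at z = 0. Lengths are in m, angles in rad, forces in N, time in s.
With the tool pointing down it reaches from about 0.425 to 0.95 m from the base axis. Payload 3.5 kg.
Tool frame: the origin (TCP) lies midway between the tips of the shut fingers; the grasp point (between the pads) lies 19 mm behind it; z points along the fingers, y is the line along which they close (so a half turn about z gives the same grasp; the last joint's range is limited). The gripper opens to 85 mm and grips with 20 to 120 N. Pads are 22 mm wide; open, the fingers measure 114 mm over their backs; the gripper's body (76 mm by 85 mm) begins 54 mm behind the grasp point. The pads swing forward as they close: fully open they stand 13 mm farther back than shut.
Start: joints at [1.028, 0.286, 1.577, -0, 1.279, -0.15], TCP at [0.258, 0.624, 0.231] pointing down, gripper open.
Joint ranges: [-2.77, 2.77], [-0.9, 2.22], [0.21, 2.48], [-1.53, 4.67], [0.24, 2.81], [-2.84, 2.84]. Speed limits (rad/s): [2.79, 2.79, 3.14, 3.14, 3.14, 3.14].

### API

Orientations are given as [roll, pitch, yaw] about the fixed x, y, z axes, in that order (R = Rz(yaw) Ry(pitch) Rx(roll)).
In Python, from plant import env, camrig gives the robot as it stands (env), with the cameras (camrig).
- The arm moves only by the tool steer_hand, called after "Call:" by a JSON object that holds its "fn" and its "kwargs". Schema: {"type":"object","properties":{"moves":{"type":"array","items":{"type":"number"},"minItems":5,"maxItems":100},"grip_force":{"type":"number"},"only":{"type":"string"},"quiet":{"type":"boolean"},"lines":{"type":"string"}},"required":["moves"],"additionalProperties":false}. moves is one flat list of numbers that holds 1 to 20 rows one after another, with no inner brackets; each row has 5 numbers: the opening from 0.0 (shut) to 1.0 (fully open), then dx, dy, dz in m, then a turn about the tool's z in rad; each row shifts and turns the commanded pose from where the row before left it, along the tool's axes as they then stand; what a row does not reach is not made up. A row lasts 1/8 s, in which the tool goes at most 0.0625 m and 0.188 rad, less where a joint would pass 70% of its speed; a pose out of reach is approached as far as the arm can. The fingers move at their own pace and stop on an object; grip_force is the grip in N (left out, the last holds). Time passes only in rows, so rows that do not move let the fingers close. The tool returns the time, the measured TCP pose, the force, the opening and the grip force at its end. only (a regular expression) keeps the lines of the reply that match it, lines (a string "A,B") keeps lines A to B, and quiet returns only ok. Input that does not fit is refused with a message, and nothing moves.
- env.state(): the state, without advancing time (a new reading comes with each control period).
- camrig.snapshot(name): name is "scene" or "top" or "wrist"; returns a dict with "pixels" (480x640x3 uint8, blue, green, red), "fov_y" (degrees; the focal length in pixels is half the picture's height over the tangent of half this angle, whatever the lens; pixels are square), "cx", "cy" (the principal point, pixels), "position" and "orientation" of the camera in the world. Camera axes: x right, y down, z forward; pixel columns grow to the right and rows downward; lengths in m; the calibration is good to about 2 mm. The wrist camera is an equidistant fisheye: a pixel r from the principal point sees the ray r / f radians off the axis. A picture is of the moment at which its call begins. There is no depth.
- env.close_job(): hands the job in; it is judged then, once.
The state is a dict: "time": time; "q": joint angles; "joint_vel": joint speeds; "tau": joint torques, N m; "ee_pos": TCP position; "orientation": TCP orientation; "wrist_force": force on the tool from outside, world axes, zero at the start; "ft_torque": the same for the moment, N m; "gripper_width": opening from 0.0 (shut) to 1.0 (fully open); "finger_force": force on a finger pad.
Only numpy, scipy, OpenCV 4.12 (cv2) and the standard library are available. Lean on these libraries where they do the work, as an engineer would, in place of code of your own. Each camera call takes 0.05 s, during which the arm holds its last target. There are 200 camera calls.

### The job

Open the blue jar mill for emptying: first take the wooden paddle off its lid and lay it flat in the green tray. Then undo the orange T-nut, which has a left-hand thread (it loosens clockwise seen from above; never jam it tighter the usual way), swing its bolt out of the fork and fully down in front, and raise the lid so that it stands open, about upright. Disturb nothing else on the bench, and leave the paddle in the tray.

Things in the scene. Friction and masses are not known exactly. Their poses are not given: they have to be found in the camera images.
- mill: bench jar mill, a fixed blue steel box 150 deep (x) by 220 wide (y) by 110 high, standing on the bench; origin under the box's centre, its -x is the front (towards the robot). A grey motor housing (75 high) stands 72 mm out behind it. The closed lid's upper face is 118.5 above the bench
- lid (a joint): angle of the aluminium lid, 150 x 220 x 8: 0 closed, grows to 1.75 as its front edge rises about the hinge along the mill's y at the rear edge (1.57 upright). The hinge is stiff (0.5 N m): the lid stays at whatever angle it is left.
- lid_hinge (a point): point on the lid's hinge line, at mill x +75, y 0, 110.5 above the bench; turns with the lid
- fork (a point): top of the lid's steel fork, between its tines, on the bolt's line when shut. The fork: two 14 mm wide tines 14 mm apart that stick out 51 mm from the lid's front centre and straddle the swing bolt; a 6 mm high lip at their ends holds the nut's flange back; turns with the lid
- lid_handle (a point): grip point in the lid's black block handle (16 along mill x, 30 along mill y, standing 38 above the lid), 24 above the lid's face; in the hinge's frame it lies at x -135, y +75, z +32. Turns with the lid
- nut (a joint): turn of the T-nut on the swing bolt, rad: 0 jammed tight, starts 0.3 to 0.8, grows as the nut turns CLOCKWISE seen from above (left-hand thread: clockwise loosens) to a stop at 2.8. The nut rises 5 mm per rad and stays captive on the bolt. From about 2.0 its flange (36 dia) clears the fork's lip and the bolt can be swung out. Friction about 0.12 N m
- nut_grip (a point): centre of the T-nut's orange bar: 100 long x 16 wide x 18 high, x axis along the bar, z along the bolt upwards. The stem below the bar is 16 dia and 18 long, above the flange. 109 to 123 mm from the bolt's pivot. At nut = 2.8 the bar lies along the mill's y
- bolt (a joint): angle of the swing bolt (10 dia steel rod) about its pivot: 0 upright in the fork, grows to 1.55 as its top swings forward and down, away from the mill (-x of the mill); once well past upright it falls to its stop by its own weight (friction 0.03 N m)
- bolt_pivot (a point): pivot of the swing bolt, in front of the mill's face, at mill x -100, y 0, 40 above the bench; the axis is along the mill's y
- paddle: potter's wooden paddle lying flat on the mill's lid, 195 long, 18 thick, about 0.12 kg: blade 100 x 54 (origin -5 to +95 along its x), handle 26 wide (-5 to -100). Denser dark wood handle: it balances within 5 mm of its origin, which lies on its underside
- tray: fixed green plastic tray, outside 250 (x) x 140 (y) x 30 high, walls and floor 5 thick, on the robot's left or right; origin under its centre
- banding: fixed banding wheel (170 dia) with a terracotta pot, 158 tall in all, standing on the side where the tray is not
- beaker_l: bystander: terracotta beaker, 64 dia, 90 tall, open at the top, in front of the mill's left (+y) corner; origin under its middle
- beaker_r: bystander: the same beaker before the mill's right (-y) corner; origin under its middle
- mug: bystander: blue mug, 76 dia, 85 tall; origin under its middle
- glaze: bystander: white plastic glaze bottle, 64 dia, 150 tall; origin under its middle
- bowl: bystander: terracotta bowl, 120 dia, 55 tall; origin under its middle
- jar: bystander: amber glass jar with a black cap, 70 dia, 90 tall; origin under its middle
- brush: bystander: brush lying flat on the bench, beside the mill's left (+y) flank; origin under its middle
- vase: bystander: green vase, 64 dia, 125 tall, beside the mill's right (-y) flank; origin under its middle

How it is judged:
On the way, in this order (a step that is already met when the one before it is completed fails the run):
1. the paddle lies flat in the tray, let go (x of paddle in the frame of tray between -0.06 and 0.06 m and y of paddle in the frame of tray between -0.05 and 0.05 m and z of paddle in the frame of tray below 0.012 m and angle between paddle's own z axis and vertical below 0.15 rad and contact force between the fingers and paddle below 0.2 N), for 0.2 s.
2. the T-nut has been turned clockwise until loose (beyond 1.7 rad) (value of joint nut above 1.7 rad), for 0.1 s.
3. the swing bolt has swung out of the fork and down (beyond 1.2 rad) (value of joint bolt above 1.2 rad), for 0.1 s.
4. the lid is raised beyond 1.2 rad (value of joint lid above 1.2 rad), for 0.1 s.
At the end, for the whole second after the job is handed in: The paddle lies flat at rest in the tray (its origin within 60 mm along and 50 mm across of the tray's centre, tilt under 0.15 rad), the nut is loose (beyond 1.7 rad), the bolt hangs down in front (beyond 1.2 rad), and the lid stands open at rest beyond 1.2 rad (x of paddle in the frame of tray between -0.06 and 0.06 m and y of paddle in the frame of tray between -0.05 and 0.05 m and z of paddle in the frame of tray below 0.012 m and angle between paddle's own z axis and vertical below 0.15 rad and value of joint nut above 1.7 rad and value of joint each of bolt, lid above 1.2 rad and velocity of joint lid between -0.05 and 0.05 rad/s and linear speed of paddle below 0.02 m/s); the robot touches nothing.
It fails at once if the nut is turned the wrong way, jammed tight (below 0.08 rad) (value of joint nut below 0.08 rad).
It fails at once if a bystander is pushed more than 30 mm (distance of any of beaker_l, beaker_r, mug, glaze, bowl, jar, vase, brush from where it was at the start of the episode above 0.03 m).
It fails at once if a bystander is tipped beyond 0.5 rad (angle between any of beaker_l, beaker_r, mug, glaze, bowl, jar, vase's own z axis and vertical above 0.5 rad).
It also fails if it takes over 72 s, if anything falls off the work surface, if the arm or the gripper's body presses on something with over 40 N, if the wrist force passes 120 N, or if a joint passes its speed limit or range.

## Working session

There is one attempt and no reset: what is moved stays moved. The work goes in short steps, Python scripts to look and compute and a tool call to move; the robot and the scene stay as the last step left them, time stands still between calls to the robot, and variables do not carry over. Pictures are saved under pics/ and viewed, at most 12 in all, crops included, and the job is handed in when it is done.

```bash
ls; mkdir -p pics
```

Create h.py:
```python
import numpy as np, cv2
from scipy.spatial.transform import Rotation as R
from plant import env, camrig
def rot(o):
    o=np.array(o,float)
    if o.shape==(3,3): return o
    return R.from_euler('xyz',o).as_matrix() if o.size==3 else R.from_quat(o).as_matrix()
def snap(n,f=None):
    s=camrig.snapshot(n); s['name']=n
    if f: cv2.imwrite('pics/'+f,s['pixels'])
    return s
def ray(s,u,v):
    f=240/np.tan(np.radians(s['fov_y'])/2); a=(u-s['cx'])/f; b=(v-s['cy'])/f
    if s['name']=='wrist':
        r=np.hypot(a,b)+1e-12; d=np.array([a/r*np.sin(r),b/r*np.sin(r),np.cos(r)])
    else: d=np.array([a,b,1.])/np.sqrt(a*a+b*b+1)
    return np.array(s['position']),rot(s['orientation'])@d
def atz(s,u,v,z):
    p,d=ray(s,u,v); return p+d*(z-p[2])/d[2]
def tri(*rs):
    A=0;b=0
    for p,d in rs:
        M=np.eye(3)-np.outer(d,d); A=A+M; b=b+M@p
    x=np.linalg.solve(A,b); return x,[np.linalg.norm((np.eye(3)-np.outer(d,d))@(x-p)) for p,d in rs]
def proj(s,X):
    f=240/np.tan(np.radians(s['fov_y'])/2); c=rot(s['orientation']).T@(np.array(X)-s['position'])
    if s['name']=='wrist':
        h=np.hypot(c[0],c[1]); t=np.arctan2(h,c[2]); return s['cx']+f*t*c[0]/h, s['cy']+f*t*c[1]/h
    return s['cx']+f*c[0]/c[2], s['cy']+f*c[1]/c[2]
```

Run:
```python
from h import *
for n in('scene','top','wrist'):
    s=snap(n,n+'0.png'); print(n,s['fov_y'],s['cx'],s['cy'],s['position'],s['orientation'])
print(env.state())
```

```text
pics
plant.py
scene 56.96607123854504 317.3543503530063 232.13631303285248 [1.18425698 0.31500089 1.12457588] [-2.51444914  0.00841105  2.02489681]
top 50.71470546248626 329.1420403025834 241.15225493087172 [0.33140726 0.00773719 1.57533746] [-3.00212837e+00  2.85016261e-03 -1.58389183e+00]
wrist 65.70646984690485 314.9843336083756 250.63821029167556 [0.1912979  0.65237459 0.37281781] [2.85536410e+00 2.28840566e-03 1.17764636e+00]
{'time': 0.15, 'q': array([ 1.02799377e+00,  2.87054359e-01,  1.57785082e+00, -3.51688907e-05,
        1.27860101e+00, -1.49987825e-01]), 'joint_vel': array([ 0.00052587, -0.0032505 , -0.00472574,  0.0007268 ,  0.00054821,
       -0.00044742]), 'tau': array([ 1.94338927e-04, -4.06602645e+01, -2.93140340e+01, -1.88941208e-04,
        3.94047194e-03,  5.67747065e-06]), 'ee_pos': array([0.25808628, 0.62315234, 0.23019799]), 'orientation': array([-3.13969558e+00, -2.52650066e-04,  2.74878785e+00]), 'wrist_force': array([-0.41022728,  0.44061269, -0.1331966 ]), 'ft_torque': array([-0.01293278,  0.05466061,  0.04622767]), 'finger_force': 0.0, 'gripper_width': 1.0042350926174033}
```

View pics/top0.png

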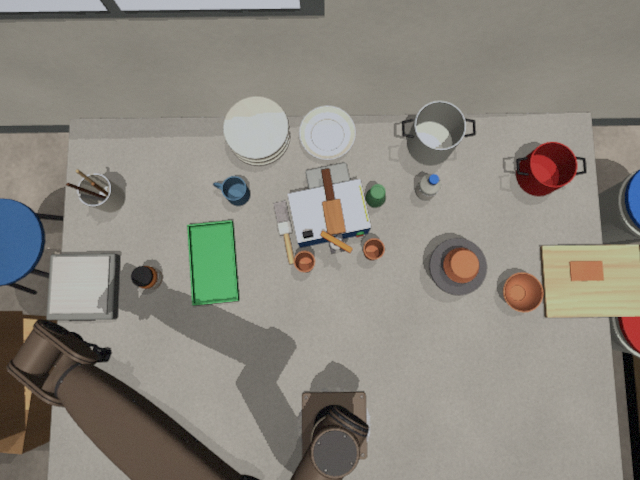

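View pics/scene0.png

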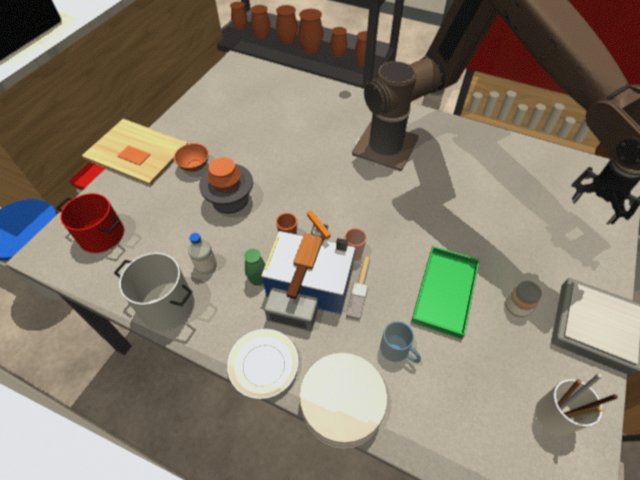

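The top view shows the mill at about (328,210) with the paddle from (328,172) to (335,228). The nut bar is at (336,242), the lid handle at (308,234), the tray at (213,262) and the beakers at (305,261) and (373,249). The scene view agrees. Next I'll zoom in on both.

Run:
```python
import cv2,numpy as np
a=cv2.imread('pics/top0.png')[160:280,270:400]; b=cv2.imread('pics/scene0.png')[200:335,240:380]
A=cv2.resize(a,None,fx=5,fy=5,interpolation=cv2.INTER_CUBIC)
cv2.imwrite('pics/ct.png',A)
cv2.imwrite('pics/cs.png',cv2.resize(b,None,fx=4.4,fy=4.4,interpolation=cv2.INTER_CUBIC))
```

```text
(no output)
```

View pics/ct.png

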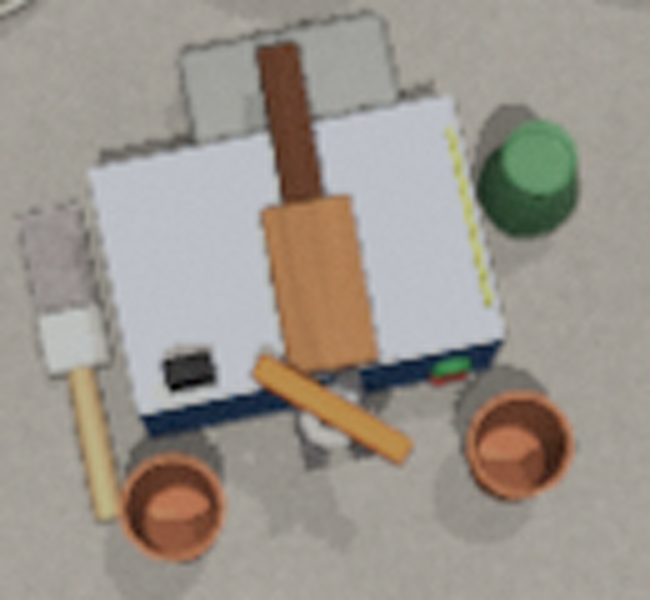

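View pics/cs.png

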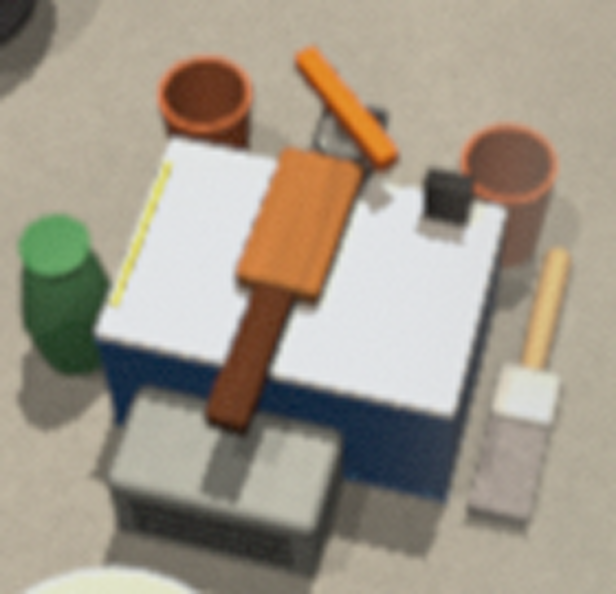

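Both crops show the paddle diagonally over the lid with its blade towards the front. The nut bar is at crop (332,409) / (347,107), the handle at (190,372) / (448,190), and the beakers flank the nut. I'll triangulate from these.

Create m.py:
```python
from h import *
T=snap('top');S=snap('scene')
t=lambda x,y:ray(T,(x+.5)/5-.5+270,(y+.5)/5-.5+160)
s=lambda x,y:ray(S,(x+.5)/4.4-.5+240,(y+.5)/4.4-.5+200)
P={'RL':((92,170),(449,413)),'RR':((450,98),(98,335)),'FR':((502,342),(172,140)),'FL':((145,413),(505,208)),
'hA':((258,47),(243,430)),'hB':((298,42),(207,417)),'bfL':((290,370),(362,165)),'bfR':((378,360),(285,150)),'brL':((262,210),(315,300)),'brR':((350,197),(238,283)),
'nutL':((262,365),(387,155)),'nutR':((403,450),(306,57)),'nut':((332,409),(347,107)),'hand':((190,368),(447,187)),'vase':((540,157),(55,243)),'bkL':((172,505),(508,165)),'bkR':((520,445),(205,98))}
for k,(a,b) in P.items():
    x,e=tri(t(*a),s(*b)); print(k,x.round(4),np.round(e[0]*2000,1))
# tray
for n,q in (('top',T),('scene',S)):
    hsv=cv2.cvtColor(q['pixels'],cv2.COLOR_BGR2HSV); m=cv2.inRange(hsv,(50,150,80),(70,255,255))
    k,l,st,c=cv2.connectedComponentsWithStats(m); i=1+st[1:,4].argmax(); cs=cv2.findContours((l==i).astype('u1'),0,2)[0][0]
    r=cv2.minAreaRect(cs); box=cv2.boxPoints(r) if n=='top' else cv2.approxPolyDP(cs,8,True)[:,0]
    print(n,box.tolist(),[atz(q,*p,.03).round(3).tolist() for p in box])
```

```bash
python3 m.py
```

```text
RL [0.6792 0.1283 0.118 ] 0.5
RR [ 0.7208 -0.0835  0.114 ] 0.1
FR [ 0.5744 -0.1121  0.114 ] 2.9
FL [0.5337 0.0994 0.1179] 2.9
hA [0.7478 0.0298 0.1335] 0.3
hB [0.75   0.007  0.1342] 1.8
bfL [0.5552 0.013  0.1385] 0.8
bfR [ 0.5615 -0.0378  0.1317] 0.7
brL [0.6511 0.028  0.1305] 1.0
brR [ 0.6585 -0.022   0.1258] 2.2
nutL [0.555  0.0292 0.1588] 0.2
nutR [ 0.506  -0.0503  0.1558] 0.7
nut [ 0.5299 -0.0102  0.1547] 0.2
hand [0.5552 0.07   0.1504] 0.4
vase [ 0.6814 -0.1349  0.1261] 0.5
bkL [0.4832 0.0837 0.0901] 0.8
bkR [ 0.5168 -0.1226  0.0844] 0.7
top [[200.0, 225.0], [200.0, 225.0], [198.0, 225.0], [198.0, 225.0]] [[0.604, 0.409, 0.03], [0.604, 0.409, 0.03], [0.604, 0.415, 0.03], [0.604, 0.415, 0.03]]
scene [[433, 247], [414, 315], [417, 306], [419, 320], [462, 335], [478, 261]] [[0.375, 0.293, 0.03], [0.61, 0.313, 0.03], [0.581, 0.312, 0.03], [0.618, 0.33, 0.03], [0.61, 0.444, 0.03], [0.366, 0.425, 0.03]]
```

The measurements hold: the lid lies at 0.116 (118.5 expected), and the mill centre is (0.627, 0.008) at yaw 0.19. The nut triangulates to (0.530, -0.010, 0.155), right at the computed pivot, and its bar yaw of 1.02 gives nut ≈ 0.40. The paddle length of 193 mm also fits. Now I'll get the tray corners and a helper for moves.

Add to h.py:
```python
def go(p,yaw=None):
    s=env.state(); M=rot(s['orientation']); d=M.T@(np.array(p)-s['ee_pos'])
    y=s['orientation'][2]; t=0 if yaw is None else -((yaw-y+np.pi)%(2*np.pi)-np.pi)
    print('at',s['ee_pos'].round(4),s['orientation'].round(3),'d',d.round(4),'turn',round(t,3),'q6',s['q'][5].round(2),'t',s['time'],'w',s['gripper_width'].round(3),'F',s['wrist_force'].round(1))
```

Run:
```python
from h import *
for n in('top','scene'):
    q=snap(n);I=q['pixels'].astype(int); m=((I[...,1]>I[...,0]+50)&(I[...,1]>I[...,2]+50)).astype('u1')
    k,l,st,c=cv2.connectedComponentsWithStats(m); i=1+st[1:,4].argmax(); cs=cv2.findContours((l==i).astype('u1'),0,2)[0]; cs=max(cs,key=len)
    h=cv2.convexHull(cs); b=cv2.approxPolyDP(h,6,True)[:,0]
    W=np.array([atz(q,*p,.03) for p in h[:,0]])[:,:2].astype('f4')
    print(n,b.tolist(),[atz(q,*p,.03).round(3).tolist() for p in b],cv2.minAreaRect(W))
go((.642,.001,.2),3.302)
```

```text
top [[231, 221], [237, 299], [200, 303], [188, 225]] [[0.616, 0.313, 0.03], [0.375, 0.291, 0.03], [0.364, 0.403, 0.03], [0.605, 0.446, 0.03]] ((0.48862507939338684, 0.36868688464164734), (0.24825896322727203, 0.1373753696680069), 5.107485771179199)
scene [[433, 246], [478, 260], [462, 335], [413, 318]] [[0.372, 0.292, 0.03], [0.363, 0.424, 0.03], [0.61, 0.444, 0.03], [0.619, 0.314, 0.03]] ((0.4894462525844574, 0.3690057396888733), (0.2532225549221039, 0.13967673480510712), 4.89184045791626)
```

Call:
{"fn": "steer_hand", "kwargs": {"moves": [1, -0.0494, -0.0357, 0.0025, 0, 1, -0.0494, -0.0357, 0.0025, 0, 1, -0.0494, -0.0357, 0.0025, 0, 1, -0.0494, -0.0357, 0.0025, 0, 1, -0.0494, -0.0357, 0.0025, 0, 1, -0.0494, -0.0357, 0.0025, 0, 1, -0.0494, -0.0357, 0.0025, 0, 1, -0.0494, -0.0357, 0.0025, 0, 1, -0.0494, -0.0357, 0.0025, 0, 1, -0.0494, -0.0357, 0.0025, 0, 1, -0.0494, -0.0357, 0.0025, 0, 1, -0.0494, -0.0357, 0.0025, 0, 1, 0, 0, 0, -0.18, 1, 0, 0, 0, -0.18, 1, 0, 0, 0, -0.18, 1, 0, 0, 0, 0, 1, 0, 0, 0, 0], "grip_force": 40}}

```text
time: 2.48
ee_pos: [0.642, 0.0009, 0.2013]
orientation: [-3.142, -0.0, -2.997]
wrist_force: [0.8, 0.9, -0.3]
gripper_width: 1.0
finger_force: 0.0Traceback (most recent call last):
```

```bash
python3 -c "
from h import *
go((.642,.001,.2),3.302)"
```

```text
  File "<stdin>", line 8, in <module>
  File "h.py", line 33, in go
    print('at',s['ee_pos'].round(4),s['orientation'].round(3),'d',d.round(4),'turn',round(t,3),'q6',s['q'][5].round(2),'t',s['time'],'w',s['gripper_width'].round(3),'F',s['wrist_force'].round(1))
                                                                                                                                         ^^^^^^^^^^^^^^^^^^^^^^^^
AttributeError: 'float' object has no attribute 'round'
Traceback (most recent call last):
  File "h.py", line 33, in go
    print('at',s['ee_pos'].round(4),s['orientation'].round(3),'d',d.round(4),'turn',round(t,3),'q6',s['q'][5].round(2),'t',s['time'],'w',s['gripper_width'].round(3),'F',s['wrist_force'].round(1))
                                                                                                                                         ^^^^^^^^^^^^^^^^^^^^^^^^
AttributeError: 'float' object has no attribute 'round'
```

The tray centre is (0.489, 0.369) at yaw 0.087, and both views agree on its 250x139 size. Descending on the paddle now.

```bash
sed -i "s/s\['gripper_width'\].round(3)/round(float(s['gripper_width']),3)/" h.py
```

Call:
{"fn": "steer_hand", "kwargs": {"moves": [1, 0, 0, 0.03, -0.016, 1, 0, 0, 0.03, 0, 1, 0, 0, 0.016, 0, 1, 0, 0, 0.007, 0, 1, 0, 0, 0, 0, 0.5, 0, 0, 0, 0, 0.3, 0, 0, 0, 0, 0.3, 0, 0, 0, 0, 0.3, 0, 0, 0, 0, 0.3, 0, 0, 0, 0], "grip_force": 40}}

```text
time: 3.72
ee_pos: [0.6429, 0.0008, 0.1199]
orientation: [-3.141, 0.002, -2.978]
wrist_force: [-1.2, 0.5, 6.7]
gripper_width: 0.621
finger_force: 43.3
```

```bash
python3 -c "
from h import *
go((.642,.001,.2),3.302);snap('wrist','w1.png')"
```

```text
at [0.6429 0.0008 0.1199] [-3.141e+00  2.000e-03 -2.978e+00] d [ 0.0007  0.0003 -0.0801] turn 0.003 q6 -1.89 t 3.725 w 0.621 F [-1.2  0.5  6.7]
```

View pics/w1.png

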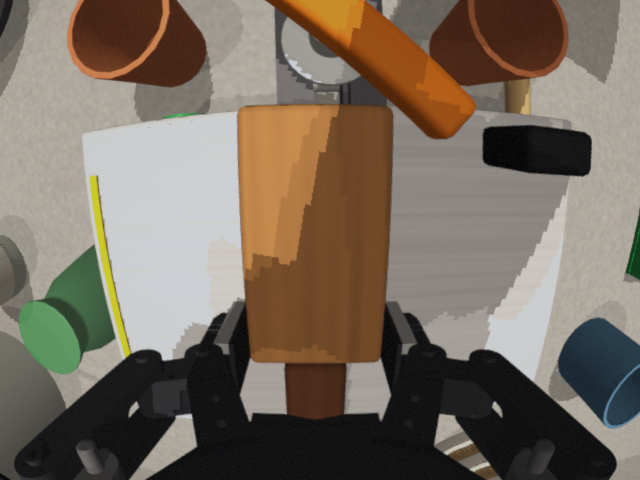

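The paddle is held squarely between the pads (width 0.62 ≈ 53 mm). Lifting it and carrying it to the tray.

Call:
{"fn": "steer_hand", "kwargs": {"moves": [0.3, 0, 0, -0.03, 0, 0.3, 0, 0, -0.05, 0, 0.3, 0.0141, 0.0554, 0, 0, 0.3, 0.0141, 0.0554, 0, 0, 0.3, 0.0141, 0.0554, 0, 0, 0.3, 0.0141, 0.0554, 0, 0, 0.3, 0.0141, 0.0554, 0, 0, 0.3, 0.0141, 0.0554, 0, 0, 0.3, 0.0141, 0.0554, 0, 0, 0.3, 0, 0, 0.05, 0.076, 0.3, 0, 0, 0.05, 0, 0.3, 0, 0, 0.03, 0, 0.3, 0, 0, 0.03, 0, 0.3, 0, 0, 0, 0]}}

```text
time: 5.52
ee_pos: [0.4793, 0.3664, 0.0352]
orientation: [-3.139, -0.007, -3.055]
wrist_force: [-0.2, -0.2, -1.0]
gripper_width: 0.619
finger_force: 43.6
```

```bash
python3 -c "
from h import *
go((.482,.368,.0085),3.229)"
```

```text
at [0.4793 0.3664 0.0352] [-3.139 -0.007 -3.055] d [-0.003   0.0014  0.0267] turn -0.001 q6 -1.17 t 5.525 w 0.619 F [-0.2 -0.2 -1. ]
```

Call:
{"fn": "steer_hand", "kwargs": {"moves": [0.3, -0.003, 0.001, 0.014, 0, 0.3, 0, 0, 0.008, 0, 0.3, 0, 0, 0.004, 0, 0.3, 0, 0, 0, 0, 0.7, 0, 0, 0, 0, 0.85, 0, 0, 0, 0, 0.85, 0, 0, 0, 0, 0.85, 0, 0, -0.03, 0, 0.85, 0, 0, -0.06, 0, 0.85, 0, 0, -0.06, 0, 0.85, 0, 0, -0.03, 0]}}

```text
time: 6.9
ee_pos: [0.4855, 0.3695, 0.1966]
orientation: [3.139, 0.005, -3.054]
wrist_force: [-0.3, -0.1, -0.3]
gripper_width: 0.851
finger_force: 0.0
```

```bash
python3 -c "
from h import *
go((.530,-.0105,.2),4.161);snap('wrist','w2.png')"
```

```text
at [0.4855 0.3695 0.1966] [ 3.139  0.005 -3.054] d [-0.0111 -0.3824 -0.0042] turn -0.932 q6 -1.17 t 6.9 w 0.851 F [-0.3 -0.1 -0.3]
```

View pics/w2.png

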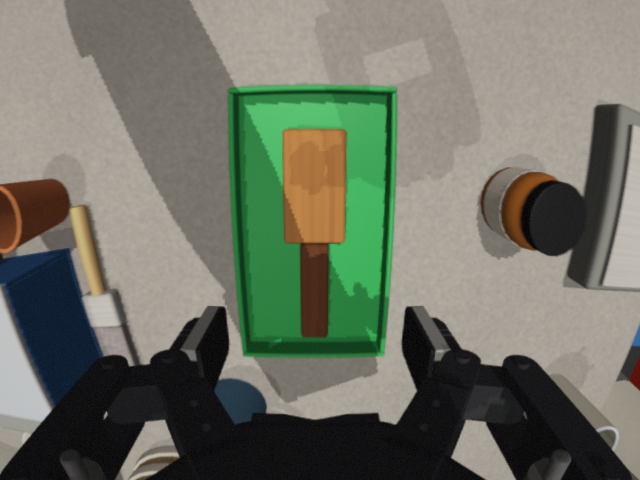

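The paddle lies flat and centred in the tray. Moving above the nut.

Call:
{"fn": "steer_hand", "kwargs": {"moves": [0.7, -0.0016, -0.0546, 0, 0, 0.7, -0.0016, -0.0546, 0, 0, 0.7, -0.0016, -0.0546, 0, 0, 0.7, -0.0016, -0.0546, 0, 0, 0.7, -0.0016, -0.0546, 0, 0, 0.7, -0.0016, -0.0546, 0, 0, 0.7, -0.0016, -0.0546, 0, 0, 0.7, 0, 0, 0, -0.1864, 0.7, 0, 0, 0, -0.1864, 0.7, 0, 0, 0, -0.1864, 0.7, 0, 0, 0, -0.1864, 0.7, 0, 0, 0, -0.1864, 0.7, 0, 0, 0, 0]}}

```text
time: 8.57
ee_pos: [0.5283, -0.0108, 0.1912]
orientation: [3.14, -0.001, -2.124]
wrist_force: [0.2, -0.3, 0.1]
gripper_width: 0.698
finger_force: 0.0
```

```bash
python3 -c "
from h import *
go((.530,-.0105,.137),4.161)
s=snap('wrist','w3.png');print([np.round(proj(s,p)) for p in [(.530,-.0105,.1605),(.555,.029,.1605),(.506,-.05,.1605)]])"
```

```text
at [ 0.5283 -0.0108  0.1912] [ 3.140e+00 -1.000e-03 -2.124e+00] d [-0.0012 -0.0014  0.0542] turn -0.002 q6 -2.8 t 8.575 w 0.698 F [ 0.2 -0.3  0.1]
[array([310., 291.]), array([310., 367.]), array([309., 199.])]
```

View pics/w3.png

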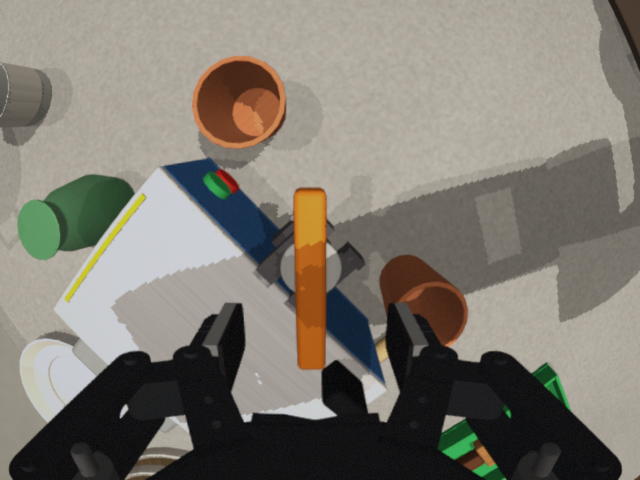

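The bar is vertical in the picture with its ends at (310,190) and (310,368), matching the prediction, and it sits centred between the fingers. Descend and grip.

Call:
{"fn": "steer_hand", "kwargs": {"moves": [0.7, -0.0012, -0.0014, 0.03, 0, 0.7, 0, 0, 0.02, 0, 0.7, 0, 0, 0.007, 0, 0.4, 0, 0, 0, 0, 0, 0, 0, 0, 0, 0, 0, 0, 0, 0, 0, 0, 0, 0, 0], "grip_force": 60}}

```text
time: 9.5
ee_pos: [0.5316, -0.0107, 0.1366]
orientation: [-3.14, 0.001, -2.122]
wrist_force: [-0.4, 1.2, 3.2]
gripper_width: 0.171
finger_force: 61.0
```

```bash
python3 -c "
from h import *
go((.530,-.0105,.1335),4.161);print(env.state()['ft_torque'])"
```

```text
at [ 0.5316 -0.0107  0.1366] [-3.140e+00  1.000e-03 -2.122e+00] d [0.0007 0.0015 0.0031] turn -0.0 q6 -2.8 t 9.5 w 0.171 F [-0.4  1.2  3.2]
[0.09685515 0.02976638 0.09366602]
```

Call:
{"fn": "steer_hand", "kwargs": {"moves": [0, 0, 0, -0.0008, 0.15, 0, 0, 0, -0.0008, 0.15, 0, 0, 0, -0.0008, 0.15, 0, 0, 0, 0, 0]}}

```text
time: 10.0
ee_pos: [0.5317, -0.0112, 0.1388]
orientation: [-3.139, 0.002, -2.571]
wrist_force: [0.2, -1.1, 2.4]
gripper_width: 0.175
finger_force: 61.1
```

```bash
python3 -c "
from h import *
go((.530,-.0105,.1335),4.161);print(env.state()['ft_torque'])"
```

```text
at [ 0.5317 -0.0112  0.1388] [-3.139e+00  2.000e-03 -2.571e+00] d [0.0011 0.0015 0.0053] turn -0.449 q6 -2.35 t 10.0 w 0.175 F [ 0.2 -1.1  2.4]
[-0.1425143  -0.08722746 -0.14639114]
```

Call:
{"fn": "steer_hand", "kwargs": {"moves": [0, 0, 0, -0.0008, 0.15, 0, 0, 0, -0.0008, 0.15, 0, 0, 0, -0.0008, 0.15, 0, 0, 0, -0.0008, 0.15, 0, 0, 0, -0.0008, 0.15, 0, 0, 0, -0.0008, 0.15, 0, 0, 0, 0, 0]}}

```text
time: 10.88
ee_pos: [0.5318, -0.0123, 0.1434]
orientation: [-3.139, 0.004, 2.814]
wrist_force: [1.4, -6.0, 2.1]
gripper_width: 0.17
finger_force: 61.0
```

```bash
python3 -c "
from h import *
go((.530,-.0105,.1335),4.161);print(env.state()['ft_torque'])"
```

```text
at [ 0.5318 -0.0123  0.1434] [-3.139  0.004  2.814] d [0.0023 0.0011 0.0099] turn -1.347 q6 -1.45 t 10.875 w 0.17 F [ 1.4 -6.   2.1]
[-0.83568993 -0.21170957 -0.05421263]
```

Call:
{"fn": "steer_hand", "kwargs": {"moves": [0, 0, 0, -0.0008, 0.15, 0, 0, 0, -0.0008, 0.15, 0, 0, 0, -0.0008, 0.15, 0, 0, 0, -0.0008, 0.15, 0, 0, 0, -0.0008, 0.15, 0, 0, 0, -0.0008, 0.15, 0, 0, 0, -0.0003, 0.07, 0, 0, 0, 0, 0]}}

```text
time: 11.88
ee_pos: [0.5315, -0.013, 0.1483]
orientation: [3.141, 0.005, 1.846]
wrist_force: [1.1, -6.7, 2.0]
gripper_width: 0.176
finger_force: 60.9
```

```bash
python3 -c "
from h import *
go((.530,-.0105,.1335),1.762);print(env.state()['ft_torque'])"
```

```text
at [ 0.5315 -0.013   0.1483] [3.141 0.005 1.846] d [ 0.0029 -0.0008  0.0147] turn 0.084 q6 -0.49 t 11.875 w 0.176 F [ 1.1 -6.7  2. ]
[-1.21265678 -0.13104668 -0.00467553]
```

The nut has turned to about 2.7, with the tool risen 12 mm as expected. Release, go behind the bar, close, and push the bolt forward.

Call:
{"fn": "steer_hand", "kwargs": {"moves": [0.45, 0, 0, 0, 0, 0.45, 0, 0, 0, 0, 0.45, 0, 0, -0.03, 0.08, 0.45, 0, 0, -0.035, 0, 0, 0, 0.045, 0, 0, 0, 0, 0, 0, 0, 0, 0, 0, 0.03, 0, 0, 0, 0, 0.03, 0, 0, 0, 0, 0, 0]}}

```text
time: 13.0
ee_pos: [0.5716, -0.0015, 0.1488]
orientation: [-3.134, -0.003, 1.762]
wrist_force: [0.3, 0.2, 0.0]
gripper_width: 0.001
finger_force: 0.0
```

```bash
python3 -c "
from h import *
go((.530,-.0105,.1335),1.762)"
```

```text
at [ 0.5716 -0.0015  0.1488] [-3.134e+00 -3.000e-03  1.762e+00] d [-0.001  -0.0425  0.0157] turn -0.0 q6 -0.37 t 13.0 w 0.001 F [0.3 0.2 0. ]
```

Call:
{"fn": "steer_hand", "kwargs": {"moves": [0, 0, -0.02, 0, 0, 0, 0, -0.015, 0, 0, 0, 0, -0.015, 0.002, 0, 0, 0, -0.015, 0.004, 0, 0, 0, -0.015, 0.005, 0, 0, 0, 0, 0, 0]}}

```text
time: 13.75
ee_pos: [0.4949, -0.0173, 0.1408]
orientation: [-3.14, -0.001, 1.76]
wrist_force: [-0.2, -0.1, 1.0]
gripper_width: -0.001
finger_force: 0.0
```

```bash
python3 -c "
from h import *
go((.530,-.0105,.1335),1.762);snap('wrist','w4.png')"
```

```text
at [ 0.4949 -0.0173  0.1408] [-3.14e+00 -1.00e-03  1.76e+00] d [0.0001 0.0358 0.0072] turn -0.002 q6 -0.43 t 13.75 w -0.001 F [-0.2 -0.1  1. ]
```

View pics/w4.png

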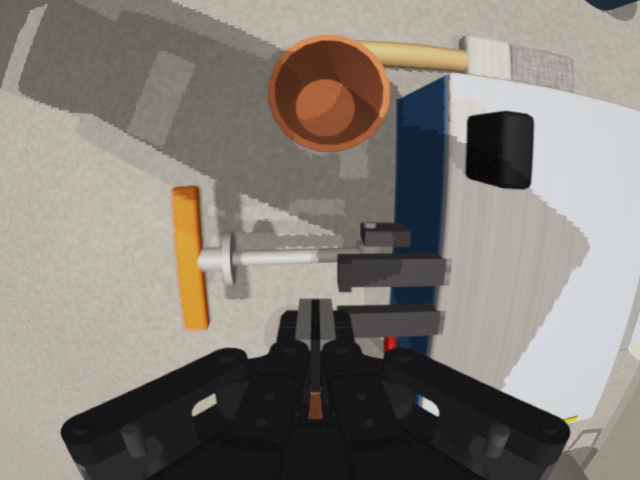

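The bolt lies fully down in front, with the bar at (190,258) well forward of the fork. Next the lid handle, with the fingers closing along mill y so that it can pivot between the pads.

Call:
{"fn": "steer_hand", "kwargs": {"moves": [0, 0, 0, -0.06, 0, 0.6, 0.0373, 0.0378, 0, 0, 0.6, 0.0373, 0.0378, 0, 0, 0.6, 0, 0, 0, 0.175, 0.6, 0, 0, 0, 0.175, 0.6, 0, 0, 0, 0.175, 0.6, 0, 0, 0, 0.175, 0.6, 0, 0, 0, 0.175, 0.6, 0, 0, 0, 0.175, 0.6, 0, 0, 0, 0.175, 0.6, 0, 0, 0, 0.175, 0.6, 0, 0, 0, 0.17, 0.6, 0, 0, 0, 0]}}

```text
time: 15.42
ee_pos: [0.5571, 0.0703, 0.2017]
orientation: [3.142, -0.0, 0.193]
wrist_force: [0.3, 0.2, -0.1]
gripper_width: 0.6
finger_force: 0.0
```

```bash
python3 -c "
from h import *
go((.5545,.0702,.1265),.191)
s=snap('wrist','w5.png');print([np.round(proj(s,p)) for p in [(.5545,.0702,.1565),(.5545,.0702,.1185)]])"
```

```text
at [0.5571 0.0703 0.2017] [ 3.142 -0.     0.193] d [-0.0026 -0.0004  0.0752] turn 0.002 q6 1.32 t 15.425 w 0.6 F [ 0.3  0.2 -0.1]
[array([317., 284.]), array([317., 262.])]
```

View pics/w5.png

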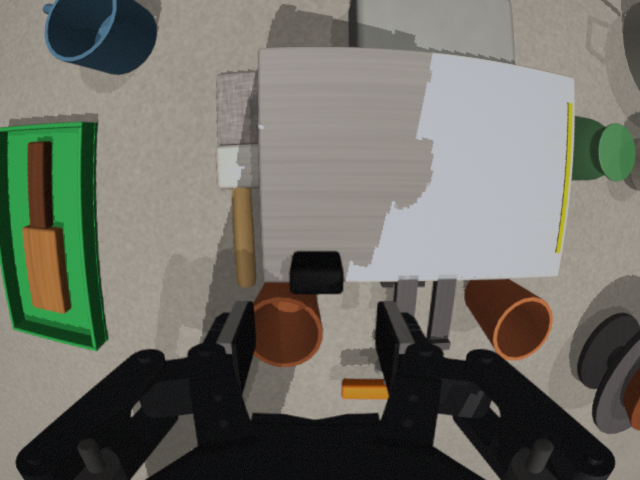

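The handle's top face is at (317,280), as predicted at (317,284), and it sits between the fingers. Descend and grip.

Call:
{"fn": "steer_hand", "kwargs": {"moves": [0.6, -0.002, 0, 0.04, 0, 0.6, 0, 0, 0.025, 0, 0.6, 0, 0, 0.009, 0, 0.2, 0, 0, 0, 0, 0.1, 0, 0, 0, 0, 0.1, 0, 0, 0, 0, 0.1, 0, 0, 0, 0], "grip_force": 50}}

```text
time: 16.35
ee_pos: [0.5551, 0.0693, 0.1283]
orientation: [3.14, -0.001, 0.191]
wrist_force: [0.1, -3.8, -1.4]
gripper_width: 0.341
finger_force: 52.4
```

```bash
python3 -c "
from h import *
go((.5545,.0702,.1265),.191)
g=lambda a:np.array([-.135*np.cos(a)+.035*np.sin(a),.135*np.sin(a)+.035*np.cos(a)])
for a in np.arange(.1,1.46,.1): print(a.round(1),(g(a)-g(a-.1)).round(4))"
```

```text
at [0.5551 0.0693 0.1283] [ 3.14e+00 -1.00e-03  1.91e-01] d [-0.0004 -0.001   0.0018] turn 0.0 q6 1.32 t 16.35 w 0.341 F [ 0.1 -3.8 -1.4]
0.1 [0.0042 0.0133]
0.2 [0.0055 0.0128]
0.3 [0.0067 0.0122]
0.4 [0.0079 0.0115]
0.5 [0.009  0.0106]
0.6 [0.01   0.0097]
0.7 [0.011  0.0086]
0.8 [0.0118 0.0075]
0.9 [0.0124 0.0063]
1.0 [0.013 0.005]
1.1 [0.0134 0.0037]
1.2 [0.0137 0.0023]
1.3 [0.0139 0.0009]
1.4 [ 0.0139 -0.0005]
```

Call:
{"fn": "steer_hand", "kwargs": {"moves": [0.1, 0.0042, 0, -0.0133, 0, 0.1, 0.0055, 0, -0.0128, 0, 0.1, 0.0067, 0, -0.0122, 0, 0.1, 0.0079, 0, -0.0115, 0, 0.1, 0, 0, 0, 0]}}

```text
time: 16.98
ee_pos: [0.5774, 0.0738, 0.1763]
orientation: [3.141, 0.004, 0.191]
wrist_force: [-1.4, -4.5, -6.9]
gripper_width: 0.339
finger_force: 50.6
```

Call:
{"fn": "steer_hand", "kwargs": {"moves": [0.1, 0.009, 0, -0.0106, 0, 0.1, 0.010, 0, -0.0097, 0, 0.1, 0.011, 0, -0.0086, 0, 0.1, 0.0118, 0, -0.0075, 0, 0.1, 0, 0, 0, 0]}}

```text
time: 17.6
ee_pos: [0.6183, 0.0819, 0.2129]
orientation: [3.141, 0.005, 0.191]
wrist_force: [-1.7, -5.1, -4.4]
gripper_width: 0.342
finger_force: 51.5
```

Call:
{"fn": "steer_hand", "kwargs": {"moves": [0.1, 0.0124, 0, -0.0063, 0, 0.1, 0.013, 0, -0.005, 0, 0.1, 0.0134, 0, -0.0037, 0, 0.1, 0.0137, 0, -0.0023, 0, 0.1, 0.0139, 0, -0.0009, 0, 0.1, 0.0139, 0, 0.0005, 0, 0.1, 0.008, 0, 0.001, 0, 0.1, 0, 0, 0, 0, 0.1, 0, 0, 0, 0]}}

```text
time: 18.73
ee_pos: [0.706, 0.0993, 0.2314]
orientation: [-3.141, -0.0, 0.191]
wrist_force: [-3.4, -2.9, 0.3]
gripper_width: 0.339
finger_force: 49.4
```

```bash
python3 -c "
from h import *
S=snap('scene');cv2.imwrite('pics/s5.png',cv2.resize(S['pixels'][190:350,200:420],None,fx=3,fy=3))"
```

```text
(no output)
```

View pics/s5.png

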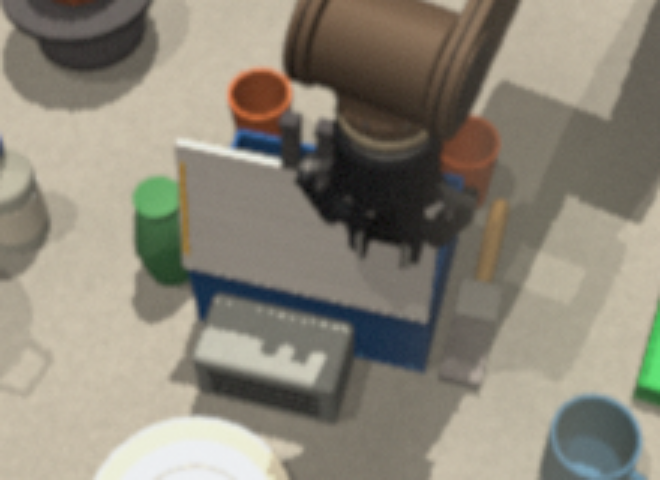

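The lid stands nearly upright, at about 1.45 rad. Release and withdraw straight up.

Call:
{"fn": "steer_hand", "kwargs": {"moves": [0.55, 0, 0, 0, 0, 0.55, 0, 0, 0, 0, 0.55, 0, 0, 0, 0, 0.55, 0, 0, -0.015, 0, 0.55, 0, 0, -0.03, 0, 0.55, 0, 0, -0.05, 0, 0.55, 0, 0, -0.05, 0, 0.55, 0, 0, 0, 0]}}

```text
time: 19.77
ee_pos: [0.708, 0.0993, 0.3849]
orientation: [3.139, -0.014, 0.191]
wrist_force: [-0.6, 0.0, 0.1]
gripper_width: 0.554
finger_force: 0.0
```

```bash
python3 -c "
from h import *
go((.5545,.0702,.3),.191)
S=snap('scene');T=snap('top')
A=cv2.resize(S['pixels'][190:350,200:500],None,fx=2.6,fy=2.6);B=cv2.resize(T['pixels'][150:340,180:420],None,fx=1.2,fy=1.2)
C=np.zeros((A.shape[0]+0,A.shape[1],3),'u1');C[:]=A
cv2.imwrite('pics/s6.png',C)"
```

```text
at [0.708  0.0993 0.3849] [ 3.139 -0.014  0.191] d [-0.1574 -0.0008  0.0827] turn -0.0 q6 1.38 t 19.775 w 0.554 F [-0.6  0.   0.1]
```

View pics/s6.png

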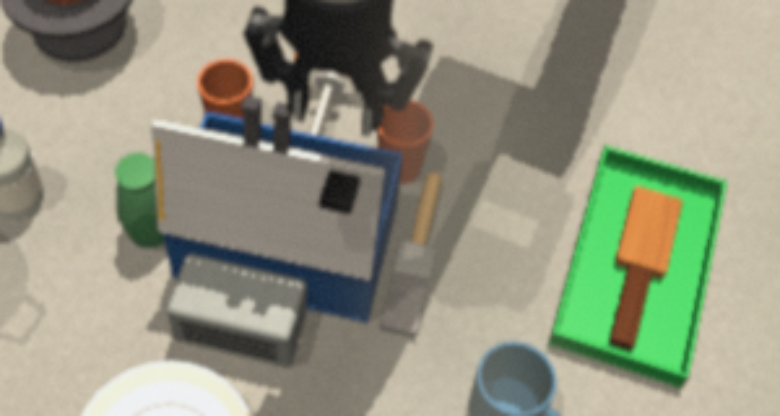

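The lid stands open, the bolt is down, and the paddle lies flat in the tray. Before handing in I'll check the lid angle against the model's projection.

Run:
```python
from h import *
s=snap('scene'); ex=np.array([.982,.19,0]);ey=np.array([-.19,.982,0]);H=np.array([.7007,.0222,.1105]);z=np.array([0,0,1])
for a in (1.0,1.2,1.3,1.4,1.5,1.6):
    o=[]
    for x,y,h in((-.15,-.11,.008),(-.135,.075,.046)):
        p=H+ey*y+ex*(x*np.cos(a)+h*np.sin(a))+z*(-x*np.sin(a)+h*np.cos(a)); u,v=proj(s,p); o+=[((u-200)*2.6).round(),((v-190)*2.6).round()]
    print(a,o)
```

```text
1.0 [np.float64(169.0), np.float64(91.0), np.float64(347.0), np.float64(161.0)]
1.2 [np.float64(158.0), np.float64(106.0), np.float64(339.0), np.float64(184.0)]
1.3 [np.float64(153.0), np.float64(115.0), np.float64(335.0), np.float64(197.0)]
1.4 [np.float64(147.0), np.float64(126.0), np.float64(331.0), np.float64(211.0)]
1.5 [np.float64(141.0), np.float64(139.0), np.float64(327.0), np.float64(226.0)]
1.6 [np.float64(136.0), np.float64(152.0), np.float64(323.0), np.float64(242.0)]
```

The picture puts the lid at about 1.3–1.37 rad and the tool's travel at about 1.45. Both are above 1.2, so I'm handing in.

```bash
python3 -c "
from plant import env, camrig
print(env.close_job())"
```

```text
the job is handed in; nothing more can be done
None
```

The job is handed in, with no verdict returned: the paddle lies flat in the tray, the T-nut is loose (about 2.7 rad), the bolt is down in front, and the lid stands open at roughly 1.3–1.45 rad, with nothing else seen disturbed.

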